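# Open the big screw drum on the shop counter

## Robot

A 7-joint arm with a two-finger parallel gripper is mounted at the origin on the work surface. World frame = base frame: x ahead of the robot, y to its left, z up, the work surface at z = 0. Lengths are in m, angles in rad, forces in N, time in s.
With the tool pointing down it reaches from about 0.4 to 0.85 m from the base axis. Payload 10.4 kg.
Tool frame: the origin (TCP) lies at the centre of the arm's flange, where the gripper is bolted on; the fingertips stand 173 mm ahead of it and the grasp point (between the pads) lies 155 mm ahead of it (env.hold_point_z is the distance from the TCP to the grasp point, in m); z points along the fingers, y is the line along which they close (so a half turn about z gives the same grasp; the last joint's range is limited). The gripper opens to 85 mm and grips with 20 to 120 N. Pads are 22 mm wide; open, the fingers measure 114 mm over their backs; the gripper's body (76 mm by 85 mm) begins 54 mm behind the grasp point. The pads swing forward as they close: fully open they stand 13 mm farther back than shut.
Start: joints at [-1.186, 0.332, -0.065, 1.46, 0.022, 1.35, -0.088], TCP at [0.248, 0.574, 0.405] pointing down, gripper open.
Joint ranges: [-2.6, 2.6], [-0.5, 2.12], [-1.47, 1.34], [0.16, 2.42], [-1.27, 4.41], [0.06, 2.06], [-2.6, 2.6]. Speed limits (rad/s): [2.22, 2.22, 2.79, 2.79, 3.14, 3.14, 3.14].

## Interface

Orientations are given as a unit quaternion [x, y, z, w].
In Python, from workcell import telemetry, viewer, ticket, env gives the robot as it stands. The module is installed in compiled form; this text tells all that it offers.
- The arm moves only by the tool jog_arm, never from a script. Its argument "increments" is a list that holds one entry, the list of rows, each a list of 4 numbers: the shift along the tool's x, y, z in mm, then the turn about the tool's z in rad. A call has exactly 5 rows; each row is the pose to reach, as a shift and turn from the pose commanded when the call began, along the tool's axes at that moment; what a row does not reach only later rows make up. A row lasts 1/10 s, in which the tool goes at most 50 mm and 8.59 degrees, less where a joint would pass 70% of its speed; a pose out of reach is approached as far as the arm can. A call with a gripper value outside its range is refused whole. "fingers" is the gripper command: -1 is fully open, 1 is shut, values between are in proportion, set as the call begins (left out, the last holds). The fingers move at their own pace and stop on an object; the grip force is fixed at half the most. Time passes only in rows, so rows that repeat a pose let the fingers close, or fill a call up. It gives the time, the measured TCP pose, the force, the opening and the grip force at its end, in the units of the state.
- telemetry.sense(): the state, without advancing time (a new reading comes with each control period).
- viewer.get_image(name): name is "scene" or "top" or "wrist"; returns (picture, depth): 420x560x3 uint8, blue, green, red; 420x560 float32, m along the optical axis (not along the pixel's ray), 0 where there is no reading.
- viewer.camera_info(name): a dict with "intrinsics" (3x3 intrinsics, pixels), "view" (4x4, takes a point from world to camera coordinates); the wrist camera has in their place "tool_from_camera" (4x4, takes a point from camera to tool coordinates, whose origin is the TCP and whose axes are the flange's). Camera axes: x right, y up, looking along -z (the intrinsics and any distortion apply to the point x, -y, -z); pixel columns grow to the right and rows downward; lengths in m; the calibration is good to about 2 mm. A picture is of the moment at which its call begins: read the wrist's pose just before it. camera_info takes no time and is no camera call.
- ticket.hand_in(): hands the job in; it is judged then, once.
The state is a dict: "time_s": time; "joint_positions": joint angles; "joint_vel": joint speeds; "tau": joint torques, N m; "tool_pos": TCP position; "ee_rot": TCP orientation; "force": force on the tool from outside, world axes, zero at the start; "wrist_torque": the same for the moment, N m; "grip_width": opening from 0.0 (shut) to 1.0 (fully open); "finger_force": force on a finger pad.
Only numpy, scipy, OpenCV 4.12 (cv2) and the standard library are available. Lean on these libraries where they do the work, as an engineer would, in place of code of your own. Each camera call takes 0.05 s, during which the arm holds its last target. There are 200 camera calls.

## Task

Open the larger of the two steel screw drums on the shop counter: turn its lid by the black grip bar until the lid's lugs come to the slots in the rim, then lift the lid straight out. Set it down gently, bar upwards, in the middle of the round rubber mat and let go; the smaller drum stays shut.

Things in the scene. Friction and masses are not known exactly. Their poses are not given: they have to be found in the camera images.
- drum_lid_grip (a point): larger drum's lid: centre of its upright black grip bar, 60 mm long (x), 14 thick (y), 38 tall (19 above and below this point), on an aluminium disc of diameter 84, 16 thick; underside 35 below this point. Two lugs, 16 wide, 104 over both, lie in line with the bar (+x, -x), hidden under the rim. Loose, under 0.45 kg; turns freely, no stops. Starts 0.7 to 1.35 rad clockwise (from above) of the slots
- drum: larger steel drum, fixed: diameter 120 mm, 85 tall, foot flange 144; origin at the centre of its underside, z up. The rim lip holds the lid's lugs down but for two open slots (dark), each 54 degrees wide, centred on its +x and -x; the lid comes out with its bar within 12 degrees of that line, either way round, and is clear when 20 mm up. Seated bar centre 104 mm above the origin
- mat_top (a point): centre of the top of the round black rubber mat, 170 mm in diameter, 3 thick, fixed on the counter between the drums. A lid lying on it has its bar centre 35 mm above this point
- small_lid_grip (a point): bystander, to stay shut: bar centre of the lid on the smaller drum of the same make (diameter 94 mm, 60 tall, foot flange 118; bar 42 x 14 x 38); 79 mm above the counter. Either drum may stand on the left or the right
Mind the look-alikes: they are no part of the job. Of the things shaped like the part that bears mat_top, the black one is meant.

How it is judged:
By the outcome, as a careful person would: the job done as asked, in the order asked, and still so for the second after the job is handed in, with the robot touching nothing.
It also fails if it takes over 51 s, if anything falls off the work surface, if the arm or the gripper's body presses on something with over 40 N, if the wrist force passes 120 N, or if a joint passes its speed limit or range.

## Working session

There is one attempt and no reset: what is moved stays moved. The work goes in short steps, Python scripts to look and compute and a tool call to move; the robot and the scene stay as the last step left them, time stands still between calls to the robot, and variables do not carry over. Pictures are saved under pics/ and viewed, at most 10 in all, crops included, and the job is handed in when it is done.

Besides the shell and the picture viewer there is one more tool, called after "Request:" by a JSON object that holds its "name" and its "arguments". jog_arm: Moves the arm, as the interface text tells. Its arguments: {"type":"object","properties":{"increments":{"type":"array","items":{"type":"array","items":{"type":"array","items":{"type":"number"}}}},"fingers":{"type":"number"}},"required":["increments"]}

```bash
mkdir -p pics
cat > h.py <<'E'
import numpy as np, cv2
from scipy.spatial.transform import Rotation as R
from workcell import telemetry, viewer, ticket, env
def grab(n):
    s=telemetry.sense(); im,d=viewer.get_image(n); i=viewer.camera_info(n)
    if n=='wrist':
        T=np.eye(4);T[:3,:3]=R.from_quat(s['ee_rot']).as_matrix();T[:3,3]=s['tool_pos']
        C=T@np.array(i['tool_from_camera'])
    else: C=np.linalg.inv(np.array(i['view']))
    K=np.array(i['intrinsics']); np.savez(n+'.npz',im=im,d=d,C=C,K=K)
    return im,d,C,K,i
def cloud(d,C,K):
    v,u=np.indices(d.shape)
    P=np.stack([(u-K[0,2])/K[0,0]*d,-(v-K[1,2])/K[1,1]*d,-d],-1)
    return P@C[:3,:3].T+C[:3,3]
E
python3 - <<'E'
from h import *
for n in('top','scene'):
    im,d,C,K,i=grab(n); cv2.imwrite(f'pics/{n}0.png',im); print(n,C.round(3),K.round(1),[k for k in i], {k:v for k,v in i.items() if 'dist' in k})
print(telemetry.sense(), env.hold_point_z)
E
```

```text
top [[ 0.023  0.996 -0.091  0.536]
 [-0.999  0.02  -0.036 -0.02 ]
 [-0.034  0.092  0.995  1.1  ]
 [ 0.     0.     0.     1.   ]] [[495.5   0.  277. ]
 [  0.  495.5 206.8]
 [  0.    0.    1. ]] ['intrinsics', 'view'] {}
scene [[ 0.629 -0.42   0.655  1.217]
 [ 0.777  0.316 -0.544 -0.502]
 [ 0.021  0.851  0.525  0.583]
 [ 0.     0.     0.     1.   ]] [[434.1   0.  279.3]
 [  0.  434.1 210.5]
 [  0.    0.    1. ]] ['intrinsics', 'view'] {}
{'time_s': 0.1, 'joint_positions': array([-1.18562747,  0.33283956, -0.06470977,  1.46087814,  0.02158033,
        1.34991079, -0.08849429]), 'joint_vel': array([-4.56411637e-04, -3.43167203e-04, -1.87478759e-04, -1.08069606e-03,
       -8.11141505e-05,  5.24398999e-04, -4.86530974e-04]), 'tau': array([ 1.91613100e-03, -6.26738191e+01,  4.95946733e-02, -3.92430675e+01,
        1.63502013e-02,  6.88773245e-03, -4.66489678e-05]), 'tool_pos': array([0.2477904 , 0.57365203, 0.40396614]), 'ee_rot': array([ 2.02459948e-01,  9.79290314e-01, -6.60434322e-04, -1.16672169e-04]), 'force': array([-0.64287408, -0.31283381,  0.53475554]), 'wrist_torque': array([ 0.04461783, -0.07289897,  0.02809004]), 'finger_force': 0.0, 'grip_width': 1.0033576020957324} 0.1547
```

View pics/top0.png

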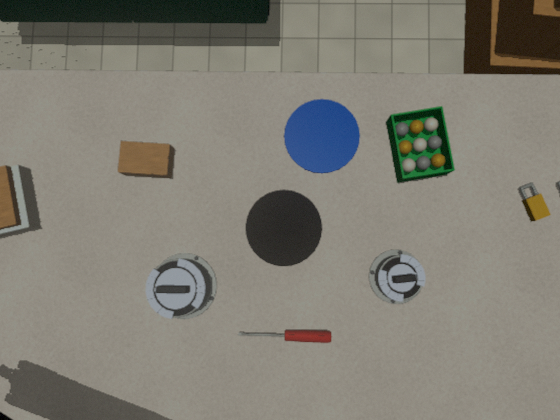

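View pics/scene0.png

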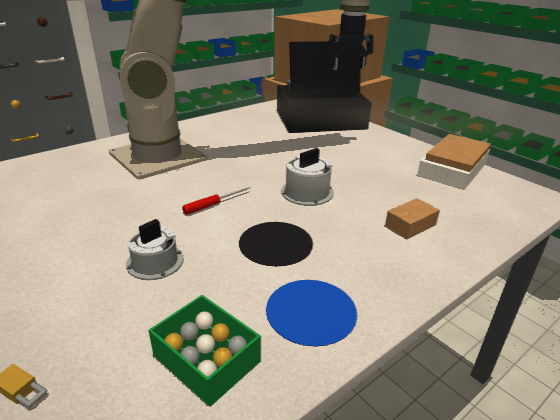

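The top view shows the large drum at about (180,288), with its bar at (173,289), and the small drum at about (400,277). There are two discs, blue at (322,136) and black at (284,228). The black one is the mat, and the wider drum on the left is the target. Next I'll enlarge the drum and measure.

Run:
```python
from h import *
z=np.load('top.npz');im,d,C,K=[z[k] for k in('im','d','C','K')]
P=cloud(d,C,K)
def rep(n,m):
    Q=P[m]; r=cv2.minAreaRect(Q[:,:2].astype(np.float32)); print(n,len(Q),'mean',Q.mean(0).round(4),'rect',np.round(r[0],4),np.round(r[1],4),round(r[2],1)); return Q
u=np.arange(560)[None,:]+np.zeros((420,1));v=np.arange(420)[:,None]+np.zeros((1,560))
g=im.max(2)
for n,(a,b) in {'big':(180,288),'small':(400,277)}.items():
    near=np.hypot(u-a,v-b)<45
    zz=P[...,2]
    zt=np.percentile(zz[near],99.5);print(n,'ztop',zt)
    rep('bar',near&(zz>zt-.012))
    rep('drum>40mm',near&(zz>.04)&(zz<.09))
    rep('flange',near&(zz>.004)&(zz<.02))
m=(np.hypot(u-284,v-228)<45)&(g<70)
rep('mat',m)
a=cv2.resize(im[245:335,130:235],None,fx=7,fy=6.6,interpolation=cv2.INTER_CUBIC);a=cv2.resize(im[245:335,130:235],None,fx=6.5,fy=6.5,interpolation=cv2.INTER_CUBIC)
cv2.imwrite('pics/drumcrop.png',a)
```

```text
big ztop 1.1001149420593017
bar 35 mean [ 0.5363 -0.0196  1.1001] rect [ 0.5363 -0.0196] [0. 0.] 0.0
drum>40mm 2647 mean [0.4593 0.2204 0.0813] rect [0.4588 0.2231] [0.1189 0.1222] 8.9
flange 633 mean [0.4652 0.1921 0.0067] rect [0.4525 0.2295] [0.1828 0.1937] 16.5
small ztop 0.10254180513105174
bar 187 mean [ 0.4981 -0.2044  0.2594] rect [ 0.5065 -0.1389] [0.245  0.0223] 81.1
drum>40mm 1574 mean [ 0.4914 -0.239   0.0574] rect [ 0.491 -0.24 ] [0.0924 0.0955] 45.8
flange 784 mean [ 0.4899 -0.2316  0.0064] rect [ 0.4861 -0.2496] [0.1854 0.1872] 81.3
mat 4468 mean [0.5903 0.0053 0.0075] rect [0.591  0.0055] [0.1658 0.1663] 72.4
```

View pics/drumcrop.png

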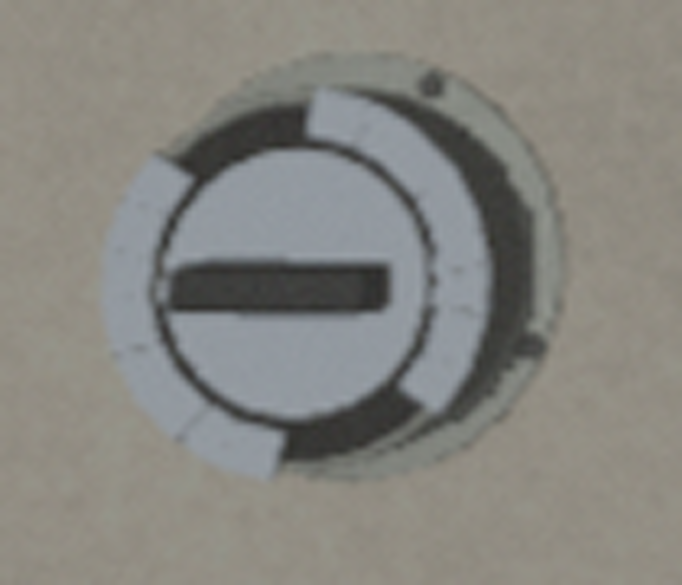

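```bash
cat >> h.py <<'E'
def jog(target,ybar=None):
    s=telemetry.sense();M=R.from_quat(s['ee_rot']).as_matrix()
    t=M.T@(np.array(target)-s['tool_pos'])*1000; yw=np.arctan2(M[1,1],M[0,1])
    print('t',s['time_s'],'tcp',s['tool_pos'].round(4),'tool-y world deg',np.degrees(yw).round(2),'shift mm',t.round(1),'q',s['joint_positions'].round(2))
    if ybar is not None: print('turn about tool z',np.round(-((np.radians(ybar)-yw+np.pi/2)%np.pi-np.pi/2),3))
E
python3 - <<'E'
from h import *
z=np.load('top.npz');im,d,C,K=[z[k] for k in('im','d','C','K')]
P=cloud(d,C,K);v,u=np.indices(d.shape);zz=P[...,2];ok=(d>0)
near=(np.hypot(u-178,v-289)<45)&ok
m=near&(zz>.113)&(zz<.14)&(np.hypot(P[...,0]-.459,P[...,1]-.223)<.06);r=cv2.minAreaRect(P[m][:,:2].astype(np.float32));print('bar',P[m].mean(0),r)
e=np.linalg.eigh(np.cov(P[m][:,:2].T))[1][:,1];bd=np.degrees(np.arctan2(e[1],e[0]));print('bar dir',bd)
m=near&(zz>.075)&(zz<.1);print('rim',np.median(zz[m]),cv2.minEnclosingCircle(P[m][:,:2].astype(np.float32)))
# slot corners on rim plane z=.085
def px(x,y,h=.085):
    U=130+(x+.5)/6.5-.5;V=245+(y+.5)/6.5-.5
    r=C[:3,:3]@np.array([(U-K[0,2])/K[0,0],-(V-K[1,2])/K[1,1],-1]);return C[:3,3]+r*(h-C[2,3])/r[2]
c=np.array([.459,.223])
for p in((310,110),(177,168),(278,460),(412,400)):
    q=px(*p);w=q[:2]-c;print(q.round(4),np.hypot(*w).round(4),np.degrees(np.arctan2(w[1],w[0])).round(1))
print(np.round(viewer.camera_info('wrist')['tool_from_camera'],3))
jog([.459,.223,.40],0)
E
```

```text
bar [0.45915069 0.22243517 0.12295851] ((0.45930880308151245, 0.2234509438276291), (0.013093248009681702, 0.06081146001815796), 0.4076020121574402)
bar dir 91.6668078703061
rim 0.08527839188001385 ((0.4585954546928406, 0.22333550453186035), 0.0619228295981884)
[0.5122 0.2197 0.085 ] 0.0533 -3.6
[0.493  0.2612 0.085 ] 0.0512 48.3
[0.4033 0.2252 0.085 ] 0.0558 177.7
[0.4229 0.1838 0.085 ] 0.0533 -132.6
[[-0.     0.952  0.306  0.078]
 [ 1.     0.001 -0.    -0.   ]
 [-0.001  0.306 -0.952  0.031]
 [ 0.     0.     0.     1.   ]]
t 0.1 tcp [0.2478 0.5737 0.404 ] tool-y world deg 66.64 shift mm [-332.9 -238.1    4.3] q [-1.19  0.33 -0.06  1.46  0.02  1.35 -0.09]
turn about tool z 1.163
```

Request:
{"name": "jog_arm", "arguments": {"increments": [[[-36,-26,0,0],[-72,-52,0,0],[-108,-77,0,0],[-144,-103,0,0],[-180,-129,0,0]]]}}

```text
time_s: 0.6
tool_pos: [0.3626, 0.3822, 0.4045]
ee_rot: [0.202, 0.979, -0.0, -0.0]
force: [1.3, -0.0, -0.0]
grip_width: 1.0
finger_force: 0.0
```

Request:
{"name": "jog_arm", "arguments": {"increments": [[[-36,-26,0,0.14],[-72,-52,0,0.28],[-105,-75,0,0.42],[-135,-96,0,0.56],[-153,-109,0,0.7]]]}}

```text
time_s: 1.1
tool_pos: [0.4604, 0.2202, 0.4046]
ee_rot: [0.53, 0.848, -0.0, 0.0]
force: [0.7, 0.3, 0.3]
grip_width: 0.999
finger_force: 0.0
```

Request:
{"name": "jog_arm", "arguments": {"increments": [[[0,0,0,0.14],[0,0,0,0.28],[0,0,0,0.42],[0,0,0,0.46],[0,0,0,0.46]]]}}

```text
time_s: 1.6
tool_pos: [0.4591, 0.2232, 0.4044]
ee_rot: [0.706, 0.708, -0.0, -0.0]
force: [-0.1, -0.4, -0.5]
grip_width: 0.999
finger_force: 0.0
```

Run:
```python
from h import *
im,d,C,K,i=grab('wrist'); cv2.imwrite('pics/wrist1.png',im)
P=cloud(d,C,K);zz=P[...,2]
m=(d>0)&(zz>.113)&(zz<.14)&(np.hypot(P[...,0]-.459,P[...,1]-.223)<.06);r=cv2.minAreaRect(P[m][:,:2].astype(np.float32));print('bar',m.sum(),P[m].mean(0),r)
m=(d>0)&(zz>.08)&(zz<.09)&(np.hypot(P[...,0]-.459,P[...,1]-.223)<.08);print('rim',m.sum(),cv2.minEnclosingCircle(P[m][:,:2].astype(np.float32)))
jog([.459,.223,.40],0)
```

```text
bar 1106 [0.45884347 0.22596739 0.12256798] ((0.45864397287368774, 0.2241211086511612), (0.013684108853340149, 0.05938258394598961), 0.37073761224746704)
rim 8597 ((0.4589807391166687, 0.2233661413192749), 0.06176968663930893)
t 1.65 tcp [0.4591 0.2232 0.4045] tool-y world deg 0.25 shift mm [-0.2 -0.1  4.5] q [-0.78  0.07  0.25  1.77 -0.02  1.3  -0.52]
turn about tool z 0.004
```

View pics/wrist1.png

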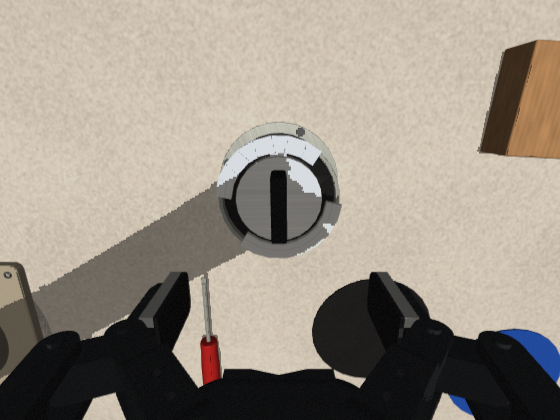

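Wrist view: the bar is vertical at (279,206), with slots at upper right (325,180) and lower left (235,228). This matches the top view: slot axis ≈ 22.5°, bar ≈ 90.4°, so I need a 68° clockwise turn. Descending and gripping.

Request:
{"name": "jog_arm", "arguments": {"increments": [[[0,0,35,0],[0,0,70,0],[0,0,100,0],[0,0,115,0],[0,0,120,0]]]}}

```text
time_s: 2.15
tool_pos: [0.4586, 0.2229, 0.2828]
ee_rot: [0.706, 0.709, -0.002, -0.0]
force: [-0.4, 0.4, -0.0]
grip_width: 1.002
finger_force: 0.0
```

Request:
{"name": "jog_arm", "arguments": {"increments": [[[0,0,6,0],[0,0,12,0],[0,0,17,0],[0,0,18,0],[0,0,18,0]]]}}

```text
time_s: 2.65
tool_pos: [0.4592, 0.2233, 0.2668]
ee_rot: [0.706, 0.708, 0.0, -0.0]
force: [0.6, -0.6, 0.5]
grip_width: 1.002
finger_force: 0.0
```

Request:
{"name": "jog_arm", "arguments": {"increments": [[[0,0,0,0],[0,0,0,0],[0,0,0,0],[0,0,0,0],[0,0,0,0]]], "fingers": 1}}

```text
time_s: 3.15
tool_pos: [0.4592, 0.2233, 0.2669]
ee_rot: [0.706, 0.708, 0.0, -0.0]
force: [-8.6, -6.4, 14.9]
grip_width: 0.15
finger_force: 59.2
```

Request:
{"name": "jog_arm", "arguments": {"increments": [[[0,0,0,0],[0,0,0,0],[0,0,0,0],[0,0,0,0],[0,0,0,0]]]}}

```text
time_s: 3.65
tool_pos: [0.4592, 0.2233, 0.2669]
ee_rot: [0.706, 0.708, 0.0, -0.0]
force: [0.2, 0.3, 5.0]
grip_width: 0.153
finger_force: 59.8
```

Gripped (0.153 × 85 ≈ 13 mm, which matches the 14 mm bar). Turning 1.19 rad clockwise.

Request:
{"name": "jog_arm", "arguments": {"increments": [[[0,0,0,0.06],[0,0,0,0.14],[0,0,0,0.24],[0,0,0,0.34],[0,0,0,0.44]]]}}

```text
time_s: 4.15
tool_pos: [0.4593, 0.2233, 0.2669]
ee_rot: [0.845, 0.535, 0.0, -0.0]
force: [-0.1, -0.3, 4.5]
grip_width: 0.153
finger_force: 60.1
```

Request:
{"name": "jog_arm", "arguments": {"increments": [[[0,0,0,0.1],[0,0,0,0.2],[0,0,0,0.3],[0,0,0,0.4],[0,0,0,0.48]]]}}

```text
time_s: 4.65
tool_pos: [0.4593, 0.2233, 0.2669]
ee_rot: [0.948, 0.319, 0.0, -0.0]
force: [0.3, -0.1, 4.0]
grip_width: 0.15
finger_force: 60.1
```

Request:
{"name": "jog_arm", "arguments": {"increments": [[[0,0,0,0.08],[0,0,0,0.16],[0,0,0,0.22],[0,0,0,0.27],[0,0,0,0.27]]]}}

```text
time_s: 5.15
tool_pos: [0.4593, 0.2233, 0.2669]
ee_rot: [0.982, 0.19, 0.0, -0.0]
force: [0.8, 0.1, 3.7]
grip_width: 0.152
finger_force: 60.0
```

Run:
```python
from h import *
jog([.459,.223,.267])
s=telemetry.sense();print(s['force'],s['wrist_torque'])
im,d,C,K,i=grab('top'); a=cv2.resize(im[245:335,130:235],None,fx=6.5,fy=6.5,interpolation=cv2.INTER_CUBIC)
im2,*_=grab('wrist');cv2.imwrite('pics/w2.png',im2)
```

```text
t 5.15 tcp [0.4593 0.2233 0.2669] tool-y world deg -68.05 shift mm [-0.4  0.2 -0.1] q [-0.89  0.21  0.38  1.94 -0.09  1.01 -1.65]
[0.76709214 0.14049129 3.7312036 ] [ 0.09870608  0.0290638  -0.13502079]
```

View pics/w2.png

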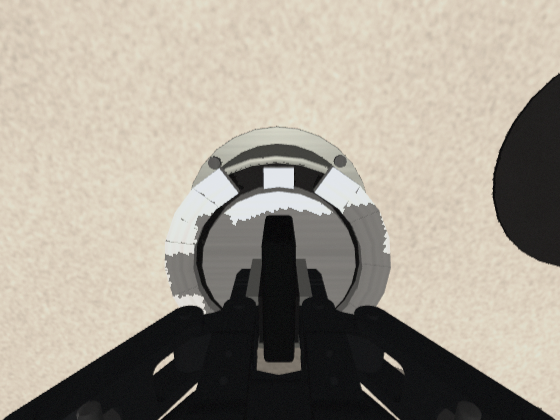

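The wrist view shows the lug at (278,177), centred in the slot between rim ends at about (232,182) and (324,182). Lifting straight up.

Request:
{"name": "jog_arm", "arguments": {"increments": [[[0,0,-3,0],[0,0,-8,0],[0,0,-14,0],[0,0,-20,0],[0,0,-26,0]]]}}

```text
time_s: 5.75
tool_pos: [0.4592, 0.2232, 0.2932]
ee_rot: [0.982, 0.191, 0.0, -0.0]
force: [1.0, 0.6, -3.5]
grip_width: 0.153
finger_force: 58.8
```

Request:
{"name": "jog_arm", "arguments": {"increments": [[[0,0,-10,0],[0,0,-25,0],[0,0,-40,0],[0,0,-52,0],[0,0,-60,0]]]}}

```text
time_s: 6.25
tool_pos: [0.4593, 0.2232, 0.3541]
ee_rot: [0.982, 0.191, 0.001, -0.0]
force: [0.4, -0.3, -3.5]
grip_width: 0.153
finger_force: 58.8
```

Run:
```python
from h import *
im,d,C,K,i=grab('scene'); cv2.imwrite('pics/s2.png',im)
im,d,C,K,i=grab('wrist'); cv2.imwrite('pics/w3.png',im)
# mat from stored top image, intersect with z=.003
z=np.load('top.npz')
from h import viewer
im,d,C,K,i=grab('top')
g=(im.max(2)<60).astype(np.uint8)
n,l,st,c=cv2.connectedComponentsWithStats(g)
for k in range(1,n):
    if np.hypot(*(c[k]-[284,228]))<25 and st[k,4]>500:
        m=(l==k);v,u=np.nonzero(m);(cx,cy),rr=cv2.minEnclosingCircle(np.stack([u,v],1).astype(np.float32))
        for U,V in((c[k]),(cx,cy)):
            r=C[:3,:3]@np.array([(U-K[0,2])/K[0,0],-(V-K[1,2])/K[1,1],-1]);p=C[:3,3]+r*(.003-C[2,3])/r[2];print(st[k],U,V,rr,p)
P=cloud(d,C,K);q=P[215:240,270:298].reshape(-1,3);print('mat z',np.median(q[:,2]))
jog([.591,.0055,.353]); s=telemetry.sense();print(s['force'],s['finger_force'],s['grip_width'])
```

```text
[ 246  191   76   75 4399] 283.4107751761764 227.6794726074108 37.60187530517578 [0.59035173 0.0052536  0.003     ]
[ 246  191   76   75 4399] 283.4215087890625 227.6775665283203 37.60187530517578 [0.59035646 0.00522991 0.003     ]
mat z 0.00367295419119662
t 6.4 tcp [0.4592 0.2232 0.353 ] tool-y world deg -68.01 shift mm [ 4.070e+01  2.512e+02 -1.000e-01] q [-0.91  0.11  0.39  1.85 -0.05  1.19 -1.69]
[ 0.36926231  0.64789909 -4.10325988] 58.85358989238739 0.15542137242181925
```

View pics/s2.png

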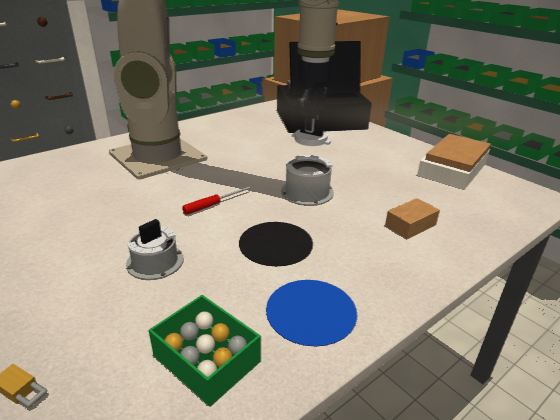

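The scene view confirms the lid is out, hanging in the gripper at (312,138). The drum is open at (308,170) and the small drum at (152,250) is still shut. Carrying it to the mat.

Request:
{"name": "jog_arm", "arguments": {"increments": [[[4,25,0,0],[10,62,0,0],[17,105,0,0],[24,148,0,0],[30,187,0,0]]]}}

```text
time_s: 6.9
tool_pos: [0.5575, 0.0591, 0.352]
ee_rot: [0.982, 0.191, -0.0, 0.0]
force: [1.5, 1.0, -3.4]
grip_width: 0.154
finger_force: 59.0
```

Request:
{"name": "jog_arm", "arguments": {"increments": [[[5,30,0,0],[8,52,0,0],[10.5,64,0,0],[10.5,64,0,0],[10.5,64,0,0]]]}}

```text
time_s: 7.4
tool_pos: [0.5904, 0.0068, 0.3521]
ee_rot: [0.982, 0.191, -0.001, -0.0]
force: [0.2, 0.4, -3.2]
grip_width: 0.151
finger_force: 59.1
```

Request:
{"name": "jog_arm", "arguments": {"increments": [[[0,0,25,0],[0,0,60,0],[0,0,95,0],[0,0,120,0],[0,0,130,0]]]}}

```text
time_s: 7.9
tool_pos: [0.5893, 0.0075, 0.22]
ee_rot: [0.981, 0.192, -0.002, -0.001]
force: [-0.4, -0.6, -3.5]
grip_width: 0.152
finger_force: 58.9
```

Request:
{"name": "jog_arm", "arguments": {"increments": [[[0,0,4,0],[0,0,8,0],[0,0,12,0],[0,0,15,0],[0,0,17,0]]]}}

```text
time_s: 8.4
tool_pos: [0.5909, 0.0057, 0.206]
ee_rot: [0.982, 0.191, 0.0, -0.0]
force: [-0.1, -0.6, -3.5]
grip_width: 0.153
finger_force: 58.9
```

Run:
```python
from h import *
jog([.5904,.0053,.2009]); s=telemetry.sense();print(s['force'])
```

```text
t 8.4 tcp [0.5909 0.0057 0.206 ] tool-y world deg -68.01 shift mm [-0.6  0.2  5.1] q [-0.5   0.49  0.51  1.78 -0.28  0.95 -1.06]
[-0.10442328 -0.64399361 -3.47141951]
```

Request:
{"name": "jog_arm", "arguments": {"increments": [[[0,0,1,0],[0,0,2,0],[0,0,3,0],[0,0,3.5,0],[0,0,3.5,0]]]}}

```text
time_s: 8.9
tool_pos: [0.5907, 0.0057, 0.2021]
ee_rot: [0.982, 0.191, -0.0, -0.0]
force: [0.3, 0.0, -3.3]
grip_width: 0.158
finger_force: 58.9
```

Request:
{"name": "jog_arm", "arguments": {"increments": [[[0,0,0.5,0],[0,0,1,0],[0,0,1,0],[0,0,1,0],[0,0,1,0]]]}}

```text
time_s: 9.4
tool_pos: [0.5907, 0.0056, 0.2012]
ee_rot: [0.982, 0.191, 0.0, -0.0]
force: [-0.7, 0.1, -3.1]
grip_width: 0.153
finger_force: 58.9
```

Request:
{"name": "jog_arm", "arguments": {"increments": [[[0,0,0.5,0],[0,0,0.5,0],[0,0,1,0],[0,0,1,0],[0,0,1,0]]]}}

```text
time_s: 9.9
tool_pos: [0.5908, 0.0056, 0.201]
ee_rot: [0.982, 0.191, 0.0, -0.0]
force: [-5.0, 0.3, 7.9]
grip_width: 0.158
finger_force: 60.9
```

Contact with the mat. Releasing and retreating.

Request:
{"name": "jog_arm", "arguments": {"increments": [[[0,0,0,0],[0,0,0,0],[0,0,0,0],[0,0,0,0],[0,0,0,0]]], "fingers": -1}}

```text
time_s: 10.4
tool_pos: [0.5908, 0.0057, 0.2002]
ee_rot: [0.982, 0.191, 0.0, -0.0]
force: [-0.7, -0.6, 0.7]
grip_width: 0.981
finger_force: 0.0
```

Request:
{"name": "jog_arm", "arguments": {"increments": [[[0,0,0,0],[0,0,0,0],[0,0,0,0],[0,0,-3,0],[0,0,-8,0]]]}}

```text
time_s: 10.9
tool_pos: [0.5906, 0.0056, 0.2083]
ee_rot: [0.982, 0.191, -0.0, -0.0]
force: [0.8, 0.8, -0.7]
grip_width: 0.998
finger_force: 0.0
```

Request:
{"name": "jog_arm", "arguments": {"increments": [[[0,0,-20,0],[0,0,-50,0],[0,0,-85,0],[0,0,-115,0],[0,0,-130,0]]]}}

```text
time_s: 11.4
tool_pos: [0.5912, 0.0053, 0.3414]
ee_rot: [0.982, 0.191, 0.002, -0.0]
force: [-0.3, -1.0, -0.5]
grip_width: 1.0
finger_force: 0.0
```

Request:
{"name": "jog_arm", "arguments": {"increments": [[[0,0,0,0],[0,0,0,0],[0,0,0,0],[0,0,0,0],[0,0,0,0]]]}}

```text
time_s: 11.9
tool_pos: [0.5905, 0.0056, 0.3373]
ee_rot: [0.982, 0.191, -0.001, 0.0]
force: [-0.4, -0.3, -0.3]
grip_width: 1.0
finger_force: 0.0
```

Run:
```python
from h import *
im,d,C,K,i=grab('scene'); cv2.imwrite('pics/s4.png',im)
im,d,C,K,i=grab('wrist')
P=cloud(d,C,K);zz=P[...,2];n=(d>0)&(np.hypot(P[...,0]-.59,P[...,1]-.005)<.065)
m=n&(zz>.045)&(zz<.07);r=cv2.minAreaRect(P[m][:,:2].astype(np.float32));print('bar',P[m].mean(0),r)
m=n&(zz>.012)&(zz<.03);print('disc',np.median(zz[m]),cv2.minAreaRect(P[m][:,:2].astype(np.float32)))
s=telemetry.sense();print(s['force'],s['grip_width'],s['tool_pos'])
```

```text
bar [0.59333048 0.00667989 0.05651284] ((0.5914997458457947, 0.006091468967497349), (0.05960762873291969, 0.013243351131677628), 22.275436401367188)
disc 0.018875076135071833 ((0.5920467972755432, 0.0060320161283016205), (0.08233197033405304, 0.0825735405087471), 21.75909996032715)
[ 0.16638447 -0.14414135 -0.07336321] 1.0016702572327618 [0.59063346 0.00567515 0.33771087]
```

View pics/s4.png

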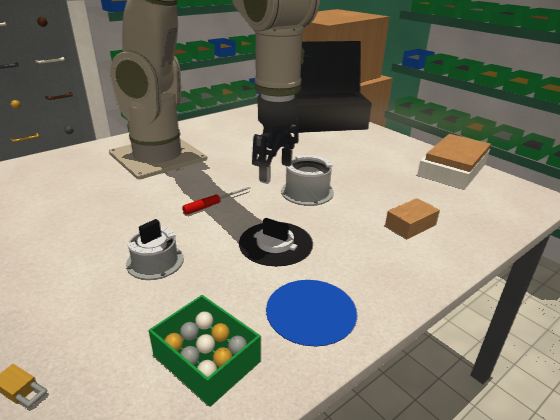

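The lid lies flat and bar-up at (276,237), centred on the black mat to within about 2 mm. The drum at (308,170) is open, the small drum is still shut, and the gripper is clear.

```bash
python3 -c "
from workcell import ticket
print(ticket.hand_in())"
```

```text
the job is handed in; nothing more can be done
None
```

The larger drum is open and its lid lies bar-up within about 2 mm of the centre of the black mat; the smaller drum is still shut, the gripper is clear, and the job was handed in at about 12 s.

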